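# Ring for sign-off and hold the stamp ready over the form

### The arm

A 6-joint arm with a two-finger parallel gripper is mounted at the origin on a cart in front of the work surface, level with it; the furniture and walls round the work are solid. World frame = base frame: x ahead of the robot, y to its left, z up, the work surface at z = 0. Lengths are in m, angles in rad, forces in N, time in s.
With the tool pointing down it reaches from about 0.35 to 0.975 m from the base axis. Payload 4.9 kg.
Tool frame: the origin (TCP) lies at the very end of the fingers, on their centre line; the grasp point (between the pads) lies 19 mm behind it (ctrl.grasp_offset is the distance from the TCP to the grasp point, in m); z points along the fingers, y is the line along which they close (so a half turn about z gives the same grasp; the last joint's range is limited). The gripper opens to 85 mm and grips with 20 to 120 N. Pads are 22 mm wide; open, the fingers measure 114 mm over their backs; the gripper's body (76 mm by 85 mm) begins 54 mm behind the grasp point. The pads swing forward as they close: fully open they stand 13 mm farther back than shut.
Start: joints at [1.066, 0.053, 1.613, -0, 1.476, -0.119], TCP at [0.235, 0.579, 0.231] pointing down, gripper open.
Joint ranges: [-3.01, 3.01], [-1.01, 2.22], [0.06, 2.58], [-1.02, 4.17], [0.09, 2.62], [-3.14, 3.14]. Speed limits (rad/s): [2.57, 2.57, 3.14, 3.14, 3.14, 3.14].

### API

Orientations are given as a rotation vector (axis times angle).
In Python, from station import ctrl, optics gives the robot as it stands.
- The arm moves only by the shell command python3 -m handwheel 'ROWS' [OPENING] [FORCE]. ROWS is JSON, a list of rows, each an object of numbers: "tx", "ty", "tz": the shift along the tool's x, y, z in mm; "roll": the turn about the tool's z in rad. A call has 1 to 12 rows; each row shifts and turns the commanded pose from where the row before left it, along the tool's axes as they then stand; what a row does not reach is not made up. A row lasts 1/12 s, in which the tool goes at most 41.7 mm and 7.16 degrees, less where a joint would pass 70% of its speed; a pose out of reach is approached as far as the arm can. A call with a gripper value outside its range is refused whole. OPENING is the finger opening in mm, from 0 to 85.4, set as the call begins (- or left out, the last holds). The fingers move at their own pace and stop on an object; FORCE is the grip in N (left out, the last holds). Time passes only in rows, so rows that do not move let the fingers close. It gives the time, the measured TCP pose, the force, the opening and the grip force at its end, in the units of the state.
- ctrl.get_obs(): the state, without advancing time (a new reading comes with each control period).
- optics.get_image(name): name is "side" or "top" or "wrist"; returns (picture, depth): 384x512x3 uint8, red, green, blue; 384x512 float32, m along the optical axis (not along the pixel's ray), 0 where there is no reading.
- optics.camera_params(name): a dict with "mtx" (3x3 intrinsics, pixels), "k1" (the pictures are not rectified: a ray, as slopes to the right and down, at radius r is drawn at 1 + k1 r^2 times it, then the intrinsics apply), "extrinsics" (4x4, takes a point from camera to world coordinates); the wrist camera has in their place "tool_from_camera" (4x4, takes a point from camera to tool coordinates, whose origin is the TCP and whose axes are the flange's). Camera axes: x right, y down, z forward; pixel columns grow to the right and rows downward; lengths in m; the calibration is good to about 2 mm. A picture is of the moment at which its call begins: read the wrist's pose just before it. camera_params takes no time and is no camera call.
- ctrl.finish_job(): hands the job in; it is judged then, once.
The state is a dict: "t": time; "q": joint angles; "dq": joint speeds; "effort": joint torques, N m; "tool_pos": TCP position; "tool_rot": TCP orientation; "contact_force": force on the tool from outside, world axes, zero at the start; "wrist_torque": the same for the moment, N m; "opening": finger opening in m; "grip_force": force on a finger pad.
Only numpy, scipy, OpenCV 4.12 (cv2) and the standard library are available. Lean on these libraries where they do the work, as an engineer would, in place of code of your own. Each camera call takes 0.05 s, during which the arm holds its last target. There are 200 camera calls.

### The job

First press the brass plunger of the desk bell right down to its stop, to call the colleague who signs off, and let it come up again; only then take the red-brown rubber stamp off the closed ink pad by its handle, lift it higher than the black card holder and bring it to the white form. Finish while holding it there, upright and still, hovering about 1 cm above the blue-outlined box on the form, centred in the box and square to it (either way round), for the colleague to check. The stamp must never touch the form, and nothing else on the table may be shifted.

Things in the scene. Friction and masses are not known exactly. Their poses are not given: they have to be found in the camera images.
- stamp: loose red-brown rubber stamp, about 60 g, standing upright on the closed ink pad. Origin at the centre of its underside, z up. Black-edged rectangular foot 24 mm (along its x) by 52 mm (along its y), 12 mm high; above it a round handle about 28 mm across up to its top at 74 mm: grasp the handle from above, around 55 mm over the underside. The same foot at a half turn.
- stamp_foot (a point): centre of the stamp's underside (the same point and axes as the stamp's origin)
- stamp_box (a point): centre of the blue-outlined box on the top face of the form, 9 mm above the table; axes of the form, z up. The outline measures 40 mm (its x) by 68 mm (its y) inside, so the stamp's foot fits it with y along y and 8 mm to spare all round.
- form: white paper pad with the form on top, 220 mm (its x) by 160 mm (its y), 9 mm thick, fixed to the table; origin at the centre of its underside. The outlined box is centred at (-60, -20) mm in its frame. It lies on the left of the table.
- inkpad: closed dark blue flat ink pad tin, 74 mm (its x) by 112 mm (its y), 17 mm high, fixed to the table, on the right of the table; the stamp stands on it, its underside 16.5 mm above the table; origin at the centre of its underside
- bell_top (a point): top centre of the bell's brass plunger head (20 mm across, 64 mm above the table when up); it moves down with the plunger. The bell is a steel dome 75 mm across on a black foot 84 mm across, fixed to the table, either behind the card holder or further right behind the aluminium case (the mug then stands at the other of the two places). Below the head it is 48 mm high.
- bell_plunger (a joint): travel of the bell plunger in m: 0 up, 0.006 right down at its stop (grows as it is pressed down); its spring takes about 1.5 N to start and 4 N at the stop, and brings it up again by itself
- card_holder: loose black stepped card holder standing in the way between the form and the ink pad, footprint 90 mm (its x) by 140 mm (its y), 104 mm high; origin at the centre of its underside
- carton: loose small carton 62 x 88 mm, 45 mm high, at the back left; origin at the centre of its underside
- mug: loose striped mug 86 mm wide, 120 mm with its handle, 90 mm high; origin near the middle of its underside
- case: flat aluminium case, 128 mm (its x) by 199 mm (its y), 31 mm high, fixed to the table between the ink pad and the card holder; origin at the centre of its underside. A thin blue lead arches up from it to about 160 mm above the table (no obstacle to the arm, only seen).
Things that resemble listed ones, but are neither listed nor needed, are in the scene too. What is shaped like the part that bears bell_top but green or turquoise is not meant.

How it is judged:
On the way, in this order (a step that is already met when the one before it is completed fails the run):
1. the bell plunger is pressed down to its stop while the stamp still stands on its pad (value of joint bell_plunger above 0.0052 m and distance of stamp from where it was at the start of the episode below 0.02 m), for 0.1 s.
2. the plunger is up again and the gripped stamp is lifted higher than the card holder (underside over 105 mm above the table) (value of joint bell_plunger below 0.002 m and height (world z) of stamp_foot above 0.105 m and contact force between stamp and the fingers above 0.5 N), for 0.1 s.
At the end, for the whole second after the job is handed in: Stamp held in the fingers over the outlined box: underside centre within 8 mm of the box centre along each box side, 4 to 20 mm above the form, long sides within 0.17 rad, tilt under 0.12 rad, still, not touching the form; bell plunger up; card holder, carton and mug shifted under 20 mm (x of stamp_foot in the frame of stamp_box between -0.008 and 0.008 m and y of stamp_foot in the frame of stamp_box between -0.008 and 0.008 m and z of stamp_foot in the frame of stamp_box between 0.004 and 0.02 m and angle between the y axis of stamp_foot and the y axis of stamp_box, either way round below 0.17 rad and angle between stamp_foot's own z axis and vertical below 0.12 rad and linear speed of stamp below 0.02 m/s and contact force between stamp and the fingers above 0.5 N and contact force between stamp and form below 0.1 N and value of joint bell_plunger below 0.002 m and distance of each of card_holder, carton, mug from where it was at the start of the episode below 0.02 m); the arm keeps its last pose, push and grip.
It fails at once if the stamp touches the form (contact force between stamp and form above 0.3 N).
It fails at once if the card holder is shifted by more than 20 mm (distance of card_holder from where it was at the start of the episode above 0.02 m).
It fails at once if the small carton is shifted by more than 20 mm (distance of carton from where it was at the start of the episode above 0.02 m).
It fails at once if the mug is shifted by more than 20 mm (distance of mug from where it was at the start of the episode above 0.02 m).
It also fails if it takes over 64 s, if anything falls off the work surface, if the arm or the gripper's body presses on something with over 40 N, if the wrist force passes 120 N, or if a joint passes its speed limit or range.

## Working session

There is one attempt and no reset: what is moved stays moved. The work goes in short steps, Python scripts to look and compute and a shell command to move; the robot and the scene stay as the last step left them, time stands still between calls to the robot, and variables do not carry over. Pictures are saved under pics/ and viewed, at most 12 in all, crops included, and the job is handed in when it is done.

```bash
ls; mkdir -p pics
cat > h.py <<'E'
import numpy as np, cv2
from scipy.spatial.transform import Rotation as R
from station import ctrl, optics
def cam(name, obs=None):
    p=optics.camera_params(name); K=np.array(p["mtx"])
    if name=="wrist":
        o=obs or ctrl.get_obs(); T=np.eye(4); T[:3,:3]=R.from_rotvec(o["tool_rot"]).as_matrix(); T[:3,3]=o["tool_pos"]
        E=T@np.array(p["tool_from_camera"])
    else: E=np.array(p["extrinsics"])
    return K,p["k1"],E
def slopes(C,uv):
    K,k,E=C; uv=np.atleast_2d(np.asarray(uv,float))
    d=np.c_[(uv[:,0]-K[0,2])/K[0,0],(uv[:,1]-K[1,2])/K[1,1]]; s=d.copy()
    for _ in range(20): s=d/(1+k*(s**2).sum(1,keepdims=True))
    return s
def on_plane(C,uv,z):
    s=slopes(C,uv); E=C[2]; r=np.c_[s,np.ones(len(s))]@E[:3,:3].T
    return E[:3,3]+r*((z-E[2,3])/r[:,2:])
def with_depth(C,uv,dep):
    s=slopes(C,uv); uv=np.atleast_2d(uv).astype(int); d=dep[uv[:,1],uv[:,0]]
    return (np.c_[s,np.ones(len(s))]*d[:,None])@C[2][:3,:3].T+C[2][:3,3]
def tri(C1,uv1,C2,uv2):
    A=[];b=[]
    for C,uv in((C1,uv1),(C2,uv2)):
        r=C[2][:3,:3]@np.r_[slopes(C,uv)[0],1]; r/=np.linalg.norm(r); P=np.eye(3)-np.outer(r,r)
        A.append(P);b.append(P@C[2][:3,3])
    return np.linalg.lstsq(np.vstack(A),np.hstack(b),rcond=None)[0]
def snap(name,tag):
    o=ctrl.get_obs(); im,d=optics.get_image(name); np.savez(f"pics/{tag}.npz",im=im,d=d,**{"pos":o["tool_pos"],"rot":o["tool_rot"]})
    cv2.imwrite(f"pics/{tag}.png",im[:,:,::-1]); return o,im,d
E
python3 - <<'E'
from h import *
for n in("top","side"):
    snap(n,n+"0"); K,k,E=cam(n); print(n,K.round(1).tolist(),k,E.round(3).tolist())
a=[cv2.imread(f"pics/{n}0.png") for n in("top","side")]
print(ctrl.get_obs()["tool_rot"],optics.camera_params("wrist")["tool_from_camera"])
E
```

```text
pics
top [[462.5, 0.0, 252.5], [0.0, 462.5, 195.5], [0.0, 0.0, 1.0]] -0.17108477583404225 [[-0.005, -0.997, 0.081, 0.456], [-1.0, 0.006, 0.009, -0.038], [-0.009, -0.081, -0.997, 1.444], [0.0, 0.0, 0.0, 1.0]]
side [[382.2, 0.0, 251.1], [0.0, 382.2, 188.5], [0.0, 0.0, 1.0]] -0.06877494856945764 [[0.938, -0.222, 0.268, 0.285], [-0.347, -0.636, 0.69, -0.774], [0.017, -0.74, -0.673, 0.773], [0.0, 0.0, 0.0, 1.0]]
[-6.02128862e-01 -3.08273624e+00  2.90625933e-03] [[ 8.41838358e-04 -9.46499405e-01 -3.22704457e-01  8.38721400e-02]
 [ 9.99999068e-01  1.14376506e-03 -7.45993353e-04  7.02460199e-04]
 [ 1.07518035e-03 -3.22703529e-01  9.46499486e-01 -1.42317528e-01]
 [ 0.00000000e+00  0.00000000e+00  0.00000000e+00  1.00000000e+00]]
```

View pics/top0.png

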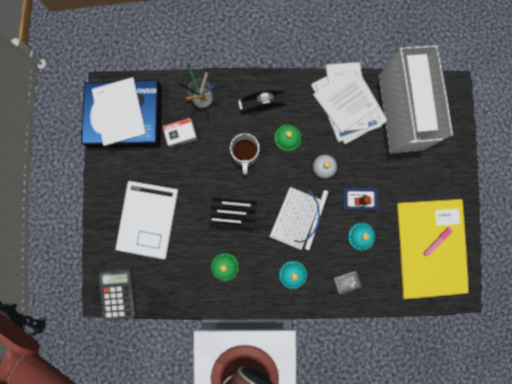

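View pics/side0.png

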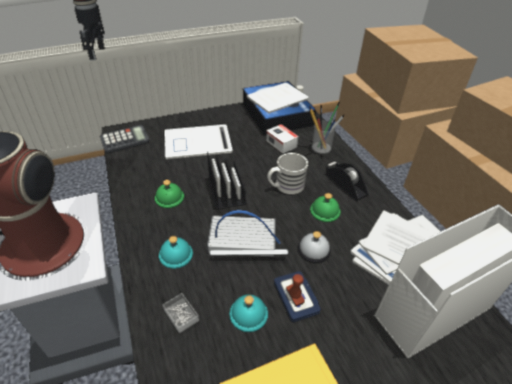

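The top view shows five bell-shaped things: green at (288,137) and (225,267), turquoise at (293,275) and (361,237), and steel at (325,167), which is (315,247) in the side view. The steel one fits: steel dome, behind the case, with the mug behind the card holder at (245,150). The stamp is at top (362,200) / side (297,290), the form at top (147,220) and its box at (149,240). I'll confirm with a crop and measure.

Run:
```python
from h import *
T=cv2.imread("pics/top0.png");S=cv2.imread("pics/side0.png")
def cr(I,x,y,w,h): return cv2.resize(I[y:y+h,x:x+w],(380,285),interpolation=cv2.INTER_CUBIC)
a=np.vstack([np.hstack([cr(T,300,145,96,72),cr(S,262,225,96,72)]),np.hstack([cr(T,105,180,96,72),cr(S,155,115,96,72)])])
cv2.imwrite("pics/crop1.png",a)
Ct,Cs=cam("top"),cam("side")
def blob(I,x,y,r,f):
    sub=I[y-r:y+r,x-r:x+r]; h=cv2.cvtColor(sub,cv2.COLOR_BGR2HSV).astype(int); m=f(h[...,0],h[...,1],h[...,2]).astype(np.uint8)
    n,l,st,c=cv2.connectedComponentsWithStats(m); i=1+np.argmax(st[1:,4]); ys,xs=np.where(l==i)
    return c[i]+[x-r,y-r],st[i,4],np.c_[xs+x-r,ys+y-r]
brass=lambda h,s,v:(h>8)&(h<28)&(s>90)&(v>90)
red=lambda h,s,v:((h<9)|(h>172))&(s>110)&(v>50)
blue=lambda h,s,v:(h>105)&(h<130)&(s>60)
bt=blob(T,325,167,14,brass);bs=blob(S,315,240,16,brass);print("bell",bt[:2],bs[:2],tri(Ct,bt[0],Cs,bs[0]),on_plane(Ct,bt[0],.062))
st=blob(T,362,200,16,red);ss=blob(S,297,290,22,red);print("stamp",st[:2],ss[:2],tri(Ct,st[0],Cs,ss[0]))
p=ss[2];top=p[p[:,1]<p[:,1].min()+8].mean(0);print("knob",top,tri(Ct,st[0],Cs,top))
b=blob(T,149,240,18,blue);r=cv2.minAreaRect(b[2].astype(np.float32));print("box",b[:2],r,on_plane(Ct,[r[0]],.009),on_plane(Ct,cv2.boxPoints(r),.009).round(4).tolist())
b=blob(S,180,145,12,blue);print("boxside",b[:2],cv2.minAreaRect(b[2].astype(np.float32)), tri(Ct,r[0],Cs,cv2.minAreaRect(b[2].astype(np.float32))[0]))
for n,uv in(("mug",(245,150)),("holder",(232,213)),("holdtl",(212,198)),("holdbr",(254,230)),("lead",(318,200))): print(n,on_plane(Ct,[uv],.1))
```

```text
bell (array([326.82608696, 164.        ]), np.int32(23)) (array([316.65217391, 233.76086957]), np.int32(46)) [ 0.66355421 -0.25196288  0.06012364] [[ 0.66252861 -0.25133776  0.062     ]]
stamp (array([362.29787234, 200.37234043]), np.int32(94)) (array([295.91319444, 289.6875    ]), np.int32(288)) [ 0.55543502 -0.36469142  0.03365187]
knob [297.56521739 278.63768116] [ 0.5557461  -0.35808163  0.06715724]Traceback (most recent call last):
  File "<stdin>", line 17, in <module>
  File "<stdin>", line 9, in blob
    return _wrapfunc(a, 'argmax', axis=axis, out=out, **kwds)
    return bound(*args, **kwds)
ValueError: attempt to get argmax of an empty sequence
```

View pics/crop1.png

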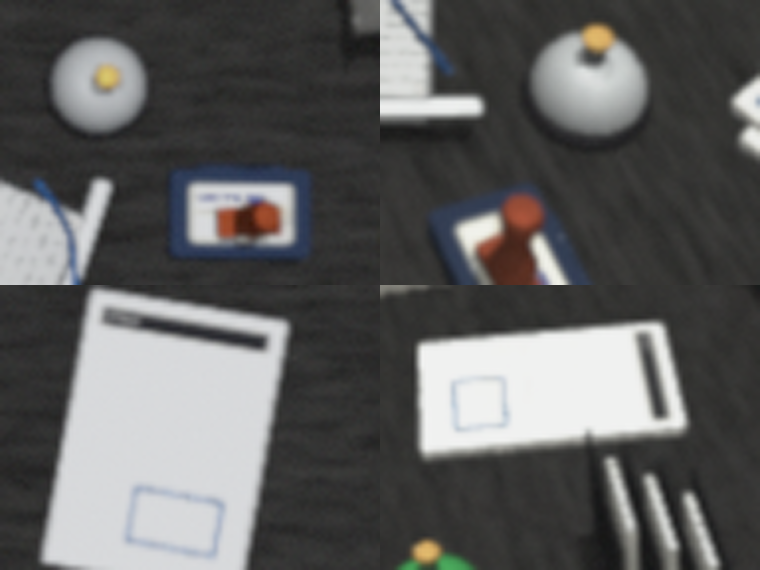

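The crop confirms the steel bell with its brass head at top (327,164) and side (316.7,234). The stamp's handle top is at top (367,200) and side (298,279), with its foot long along the image row. The box is at top (149,240). Next I'll measure the box and plan the move.

```bash
cat >> h.py <<'E'
def go(x,y,z,yaw=None):
    """shift in tool axes (mm) to world target; yaw = wanted angle of tool y axis in world (mod pi)"""
    o=ctrl.get_obs(); M=R.from_rotvec(o["tool_rot"]).as_matrix()
    d=M.T@(np.array([x,y,z])-o["tool_pos"])*1000; cy=np.arctan2(M[1,1],M[0,1])
    r=None
    if yaw is not None:
        r=-((yaw-cy+np.pi/2)%np.pi-np.pi/2)
    print("t",o["t"].round(2) if hasattr(o["t"],"round") else o["t"],"pos",np.round(o["tool_pos"],4),"shift mm",d.round(1),"tool y yaw",round(cy,3),"roll",r,"z axis",M[:,2].round(3))
E
python3 - <<'E'
from h import *
T=cv2.imread("pics/top0.png");S=cv2.imread("pics/side0.png");Ct,Cs=cam("top"),cam("side")
def box(I,x,y,w):
    sub=I[y-w:y+w,x-w:x+w].astype(int); m=(sub[...,0]-sub[...,2]>18).astype(np.uint8)
    ys,xs=np.where(m); r=cv2.minAreaRect(np.c_[xs+x-w,ys+y-w].astype(np.float32)); return r,len(xs)
r,n=box(T,149,240,16);q,n2=box(S,180,145,12);print(r,n,q,n2)
print(on_plane(Ct,[r[0]],.009),on_plane(Ct,cv2.boxPoints(r),.009).round(4).tolist(),tri(Ct,r[0],Cs,q[0]))
print("knob",tri(Ct,(367,199.8),Cs,(297.9,278.6)))
# form angle
m=cv2.inRange(T[175:265,110:185],(150,)*3,(255,)*3); c=max(cv2.findContours(m,0,2)[0],key=cv2.contourArea)
P=cv2.boxPoints(cv2.minAreaRect(c))+[110,175]; W=on_plane(Ct,P,.009);print("form",W.round(3).tolist(),W.mean(0),np.degrees(np.arctan2(*(W[1:]-W[:-1])[:,1::-1].T)) )
go(.6625,-.252,.231,np.pi/2)
E
```

```text
((148.65435791015625, 239.29196166992188), (23.518945693969727, 14.366252899169922), 10.007980346679688) 74 ((179.02940368652344, 144.11766052246094), (8.973817825317383, 12.611852645874023), 75.96376037597656) 8
[[0.43689217 0.30013223 0.009     ]] [[0.421, 0.3411, 0.009], [0.4654, 0.3334, 0.009], [0.4527, 0.2594, 0.009], [0.4085, 0.2671, 0.009]] [0.43642374 0.3002163  0.00902628]
knob [ 0.55357602 -0.36777931  0.08200101]
form [[0.404, 0.409, 0.009], [0.624, 0.37, 0.009], [0.594, 0.21, 0.009], [0.376, 0.249, 0.009]] [0.49929289 0.30930597 0.009     ] [  -9.94050029 -100.65936378  169.78182084]
t 0.1 pos [0.2349 0.5785 0.2301] shift mm [-7.087e+02 -6.086e+02  1.000e-01] tool y yaw 1.185 roll -0.38578835834478764 z axis [-0.001 -0.002 -1.   ]
```

```bash
python3 -m handwheel '[{"roll":0.12},{"roll":0.12},{"roll":0.12},{"roll":0.12},{"roll":0.12},{"roll":0.12},{"roll":0.12},{"roll":0.12},{"roll":0.12},{"roll":0.105}]' 0
python3 -c "
from h import *
go(.6625,-.252,.2,0)"
```

```text
t 0.1 pos [0.2349 0.5785 0.2301] shift mm [-708.7 -608.5   31.1] tool y yaw 1.185 roll 1.185007968450109 z axis [-0.001 -0.002 -1.   ]$[0]: bad value
```

```bash
python3 -m handwheel '[{"tx":0,"ty":0,"tz":0,"roll":0.12},{"tx":0,"ty":0,"tz":0,"roll":0.12},{"tx":0,"ty":0,"tz":0,"roll":0.12},{"tx":0,"ty":0,"tz":0,"roll":0.12},{"tx":0,"ty":0,"tz":0,"roll":0.12},{"tx":0,"ty":0,"tz":0,"roll":0.12},{"tx":0,"ty":0,"tz":0,"roll":0.12},{"tx":0,"ty":0,"tz":0,"roll":0.12},{"tx":0,"ty":0,"tz":0,"roll":0.12},{"tx":0,"ty":0,"tz":0,"roll":0.105}]' 0
python3 -c "
from h import *
go(.6625,-.252,.2,0)"
```

```text
t: 0.93
tool_pos: [0.235, 0.5787, 0.2305]
tool_rot: [2.228, 2.215, -0.002]
contact_force: [0.0, 0.5, -0.3]
opening: 0.0
grip_force: 0.0
t 0.9333 pos [0.235  0.5787 0.2305] shift mm [-828.2  432.3   31.2] tool y yaw -0.006 roll -0.005752565770990481 z axis [-0.001 -0.001 -1.   ]
```

```bash
for i in 1; do python3 -m handwheel '[{"tx":-34,"ty":17,"tz":0,"roll":0},{"tx":-34,"ty":17,"tz":0,"roll":0},{"tx":-34,"ty":17,"tz":0,"roll":0},{"tx":-34,"ty":17,"tz":0,"roll":0},{"tx":-34,"ty":17,"tz":0,"roll":0},{"tx":-34,"ty":17,"tz":0,"roll":0},{"tx":-34,"ty":17,"tz":0,"roll":0},{"tx":-34,"ty":17,"tz":0,"roll":0},{"tx":-34,"ty":17,"tz":0,"roll":0},{"tx":-34,"ty":17,"tz":0,"roll":0},{"tx":-34,"ty":17,"tz":0,"roll":0},{"tx":-34,"ty":17,"tz":0,"roll":0}]'; done
python3 -m handwheel '[{"tx":-34,"ty":17,"tz":0,"roll":0},{"tx":-34,"ty":17,"tz":0,"roll":0},{"tx":-34,"ty":17,"tz":0,"roll":0},{"tx":-34,"ty":17,"tz":0,"roll":0},{"tx":-34,"ty":17,"tz":0,"roll":0},{"tx":-34,"ty":17,"tz":0,"roll":0},{"tx":-34,"ty":17,"tz":0,"roll":0},{"tx":-34,"ty":17,"tz":0,"roll":0},{"tx":-34,"ty":17,"tz":0,"roll":0},{"tx":-34,"ty":17,"tz":0,"roll":0},{"tx":0,"ty":0,"tz":0,"roll":0},{"tx":0,"ty":0,"tz":0,"roll":0}]'
python3 -c "
from h import *
go(.6625,-.252,.2,0)
snap('wrist','w1')"
```

```text
t: 1.93
tool_pos: [0.4393, 0.1692, 0.231]
tool_rot: [-2.221, -2.221, 0.0]
contact_force: [0.3, -0.2, 0.7]
opening: 0.0001
grip_force: 0.0
t: 2.93
tool_pos: [0.609, -0.1705, 0.23]
tool_rot: [-2.223, -2.217, 0.001]
contact_force: [-0.5, 0.3, -0.5]
opening: -0.0001
grip_force: 0.0
t 2.9333 pos [ 0.609  -0.1705  0.23  ] shift mm [-81.4  53.7  29.8] tool y yaw -0.003 roll -0.0026632357980591603 z axis [-0.002  0.001 -1.   ]
```

View pics/w1.png

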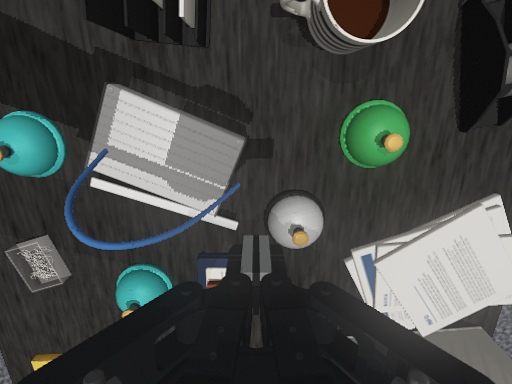

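The wrist view shows the steel bell's brass head at (300,237), just ahead of the fingers; the stamp is hidden behind them at (215,275).

Run:
```python
from h import *
z=np.load("pics/w1.npz");C=cam("wrist",dict(tool_pos=z["pos"],tool_rot=z["rot"]));Ct,Cs=cam("top"),cam("side")
h=cv2.cvtColor(z["im"],cv2.COLOR_RGB2HSV)[215:260,280:325];m=cv2.inRange(h,(8,90,90),(28,255,255));ys,xs=np.where(m)
uv=(xs.mean()+280,ys.mean()+215);print(uv,len(xs))
print(tri(C,uv,Ct,(326.8,164)),tri(C,uv,Cs,(316.65,233.76)),tri(Ct,(326.8,164),Cs,(316.65,233.76)),on_plane(C,[uv],.062),with_depth(C,[uv],z["d"]))
go(.6625,-.2525,.08,0)
```

```text
(np.float64(299.8674033149171), np.float64(237.65193370165747)) 181
[ 0.66118553 -0.25089679  0.06445348] [ 0.66209221 -0.25306591  0.06146886] [ 0.66357761 -0.25190021  0.06004829] [[ 0.66061171 -0.25217312  0.062     ]] [[ 0.66046861 -0.25170961  0.06286762]]
t 2.9833 pos [ 0.6088 -0.1692  0.2302] shift mm [-83.4  54.1 150. ] tool y yaw -0.001 roll -0.0011484202029969914 z axis [-0.002  0.001 -1.   ]
```

```bash
python3 -m handwheel '[{"tx":-28,"ty":18,"tz":0,"roll":0},{"tx":-28,"ty":18,"tz":0,"roll":0},{"tx":-27,"ty":17,"tz":0,"roll":0},{"tx":0,"ty":0,"tz":30,"roll":0},{"tx":0,"ty":0,"tz":40,"roll":0},{"tx":0,"ty":0,"tz":40,"roll":0},{"tx":0,"ty":0,"tz":30,"roll":0},{"tx":0,"ty":0,"tz":10,"roll":0},{"tx":0,"ty":0,"tz":3,"roll":0},{"tx":0,"ty":0,"tz":0,"roll":0},{"tx":0,"ty":0,"tz":0,"roll":0}]'
python3 -c "
from h import *
go(.6617,-.252,.064,0)
snap('side','s1')
cv2.imwrite('pics/s1c.png',cv2.resize(cv2.imread('pics/s1.png')[170:310,230:400],(680,560)))"
```

```text
t: 3.9
tool_pos: [0.6639, -0.2522, 0.0816]
tool_rot: [2.218, 2.219, 0.002]
contact_force: [0.5, 0.3, 0.7]
opening: 0.0001
grip_force: 0.0
t 3.9 pos [ 0.6639 -0.2522  0.0816] shift mm [ 0.2 -2.2 17.6] tool y yaw 0.001 roll 0.0007350496120817063 z axis [ 0.004 -0.002 -1.   ]
```

View pics/s1c.png

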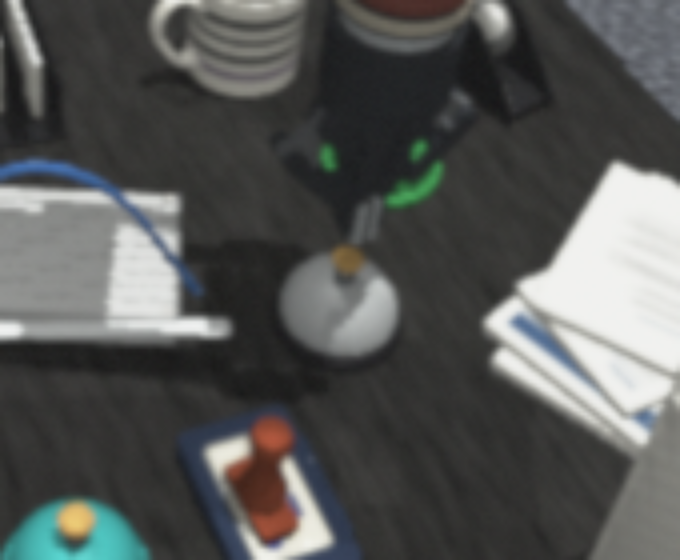

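The side crop shows the shut fingertips just above the brass head at (347,260). Pressing now, in small steps.

```bash
python3 -m handwheel '[{"tx":0,"ty":-1,"tz":8,"roll":0},{"tx":0,"ty":0,"tz":6,"roll":0},{"tx":0,"ty":0,"tz":3,"roll":0},{"tx":0,"ty":0,"tz":2,"roll":0},{"tx":0,"ty":0,"tz":2,"roll":0},{"tx":0,"ty":0,"tz":0,"roll":0},{"tx":0,"ty":0,"tz":0,"roll":0}]'
python3 -m handwheel '[{"tx":0,"ty":0,"tz":1,"roll":0},{"tx":0,"ty":0,"tz":1,"roll":0},{"tx":0,"ty":0,"tz":0,"roll":0},{"tx":0,"ty":0,"tz":0,"roll":0}]'
```

```text
t: 4.53
tool_pos: [0.6615, -0.2522, 0.058]
tool_rot: [2.221, 2.221, 0.0]
contact_force: [-0.6, 0.3, 4.1]
opening: -0.0
grip_force: 1.9
t: 4.87
tool_pos: [0.6616, -0.2522, 0.0576]
tool_rot: [2.221, 2.221, -0.0]
contact_force: [-4.4, 2.4, 10.7]
opening: 0.0001
grip_force: 5.5
```

Force 10.7 N and no further travel: it was on its stop for about 0.3 s. Now up and over to look at the stamp.

```bash
python3 -m handwheel '[{"tx":0,"ty":0,"tz":-20,"roll":0},{"tx":0,"ty":0,"tz":-38,"roll":0},{"tx":0,"ty":0,"tz":-38,"roll":0},{"tx":0,"ty":0,"tz":-38,"roll":0},{"tx":0,"ty":0,"tz":-38,"roll":0},{"tx":0,"ty":0,"tz":-20,"roll":0},{"tx":-34,"ty":-4,"tz":0,"roll":0},{"tx":-34,"ty":-4,"tz":0,"roll":0},{"tx":-30,"ty":-2,"tz":0,"roll":0},{"tx":0,"ty":0,"tz":0,"roll":0},{"tx":0,"ty":0,"tz":0,"roll":0}]' 85
python3 -c "
from h import *
snap('wrist','wB')"
python3 -m handwheel '[{"tx":-20,"ty":-22,"tz":0,"roll":0},{"tx":-20,"ty":-22,"tz":0,"roll":0},{"tx":-20,"ty":-22,"tz":0,"roll":0},{"tx":-20,"ty":-22,"tz":0,"roll":0},{"tx":0,"ty":0,"tz":0,"roll":0},{"tx":0,"ty":0,"tz":0,"roll":0}]'
python3 -c "
from h import *
snap('wrist','wA')
cv2.imwrite('pics/wAB.png',np.hstack([cv2.imread('pics/wB.png')[:,100:500],cv2.imread('pics/wA.png')[:,56:456]]))"
```

```text
t: 5.78
tool_pos: [0.6504, -0.3512, 0.2458]
tool_rot: [-2.223, -2.217, 0.0]
contact_force: [0.8, 0.9, -0.3]
opening: 0.0853
grip_force: 0.0
t: 6.33
tool_pos: [0.5627, -0.4295, 0.2471]
tool_rot: [-2.222, -2.22, -0.001]
contact_force: [0.0, 0.8, -0.3]
opening: 0.0852
grip_force: 0.0
```

View pics/wAB.png

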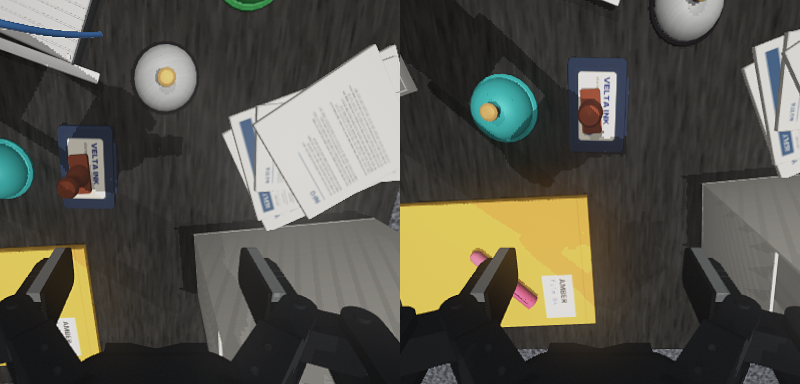

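In the composite the stamp's handle top is at B image (168,187) and A image (246,114). Its foot in A is an upright rectangle, roughly columns 235-257 and rows 87-138. I'll use the red mask plus depth for the knob, and compare the two views.

Run:
```python
from h import *
res=[]
for n,(x,y) in(("wB",(170,180)),("wA",(246,114))):
    z=np.load(f"pics/{n}.npz");C=cam("wrist",dict(tool_pos=z["pos"],tool_rot=z["rot"]))
    h=cv2.cvtColor(z["im"],cv2.COLOR_RGB2HSV)[y-40:y+40,x-30:x+30]
    m=cv2.inRange(h,(0,90,30),(12,255,255))|cv2.inRange(h,(170,90,30),(180,255,255));ys,xs=np.where(m)
    uv=np.c_[xs+x-30,ys+y-40];P=with_depth(C,uv,z["d"]);k=P[:,2]>.078
    c,r=cv2.minEnclosingCircle(uv[k].astype(np.float32));print(n,z["pos"],len(uv),k.sum(),c,r,"top z",np.percentile(P[k,2],[5,50,95]),"xy",P[k].mean(0),"on .088",on_plane(C,[c],.088))
    f=(P[:,2]>.02)&(P[:,2]<.035);Q=P[f,:2]
    if f.sum()>30:
        rr=cv2.minAreaRect((Q*1000).astype(np.float32));print(" foot",f.sum(),rr,np.percentile(P[f,2],50))
    fx=[uv[f].min(0),uv[f].max(0)];print(fx)
    res.append((C,c))
print("tri",tri(res[0][0],res[0][1],res[1][0],res[1][1]))
```

```text
wB [ 0.65036391 -0.35122801  0.24583008] 1073 372 (167.53225708007812, 178.3225860595703) 19.479618072509766 top z [0.08140141 0.08774036 0.08983635] xy [ 0.55435755 -0.3660152   0.09002472] on .088 [[ 0.55510866 -0.3562264   0.088     ]]
 foot 367 ((553.1366577148438, -368.57080078125), (24.32854461669922, 51.42719650268555), 7.839247226715088) 0.02839771988671419
[array([168, 154]), array([191, 193])]
wA [ 0.5627035  -0.42951292  0.24708327] 912 462 (245.0, 108.60810852050781) 18.63505744934082 top z [0.08169486 0.08767623 0.08978894] xy [ 0.55171854 -0.36881253  0.08885394] on .088 [[ 0.55161065 -0.36264423  0.088     ]]
 foot 365 ((551.3681640625, -369.0948791503906), (23.295419692993164, 51.12849426269531), 2.8903486728668213) 0.0282181844856218
[array([236,  89]), array([257, 133])]
tri [ 0.55008876 -0.36269752  0.06957919]
```

```bash
python3 -m handwheel '[{"tx":31,"ty":-5,"tz":0,"roll":0},{"tx":31,"ty":-5.5,"tz":0,"roll":0},{"tx":0,"ty":0,"tz":35,"roll":0},{"tx":0,"ty":0,"tz":40,"roll":0},{"tx":0,"ty":0,"tz":40,"roll":0},{"tx":0,"ty":0,"tz":25,"roll":0},{"tx":0,"ty":0,"tz":0,"roll":0},{"tx":0,"ty":0,"tz":0,"roll":0}]' 60
python3 - <<'E'
from h import *
go(.5525,-.368,.0525,.05)
o,im,d=snap("wrist","w3")
snap("top","t3");snap("side","s3")
a=np.hstack([cv2.resize(cv2.imread("pics/w3.png")[130:330,156:356],(400,400)),cv2.resize(cv2.imread("pics/s3.png")[225:325,250:350],(400,400))])
cv2.imwrite("pics/c3.png",a)
E
```

```text
t: 7.05
tool_pos: [0.5527, -0.3657, 0.1055]
tool_rot: [-2.216, -2.221, -0.0]
contact_force: [0.6, -0.2, 0.3]
opening: 0.0598
grip_force: 0.0
t 7.05 pos [ 0.5527 -0.3657  0.1055] shift mm [-2.4 -0.  53. ] tool y yaw 0.002 roll -0.047986704321076656 z axis [-0.003  0.003 -1.   ]
```

View pics/c3.png

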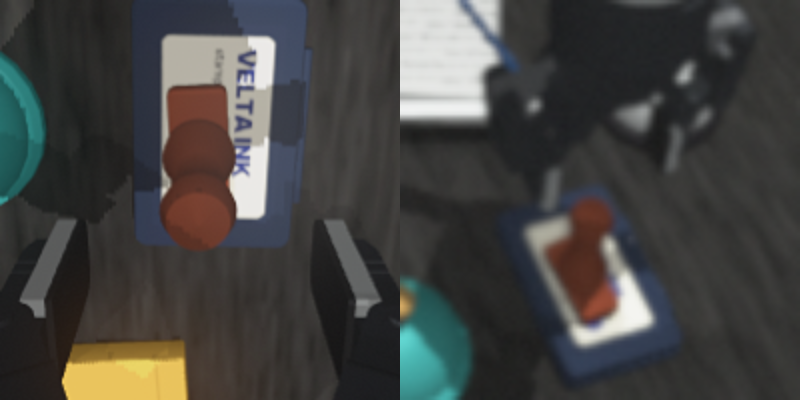

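The left crop shows the knob centred at wrist pixel (255,237) and the finger pads at columns 195 and 318. The foot's back edge at (170-227, 87) is nearly square to the picture. I'll cast the knob ray.

Run:
```python
from h import *
z=np.load("pics/w3.npz");C=cam("wrist",dict(tool_pos=z["pos"],tool_rot=z["rot"]))
B=np.load("pics/wB.npz");CB=cam("wrist",dict(tool_pos=B["pos"],tool_rot=B["rot"]))
print(z["pos"],on_plane(C,[(255,237.5)],.0905),with_depth(C,[(255,238)],z["d"]),tri(C,(255,237.5),CB,(168,187)))
# foot back corners (z=.0285)
print(on_plane(C,[(156+168/2,130+88/2),(156+227/2,130+85/2)],.0285))
P=on_plane(C,[(156+134/2,130+10/2),(156+138/2,130+240/2)],.017);print("pad edge",P)
```

```text
[ 0.55266866 -0.36574087  0.10552513] [[ 0.55194374 -0.3656263   0.0905    ]] [[ 0.55193695 -0.36674247  0.08904017]] [ 0.5524126  -0.36858606  0.08302984]
[[ 0.53980088 -0.34325154  0.0285    ]
 [ 0.5627944  -0.34194825  0.0285    ]]
pad edge [[ 0.52621849 -0.31474091  0.017     ]
 [ 0.52461877 -0.41736827  0.017     ]]
```

```bash
python3 -m handwheel '[{"tx":-1,"ty":0,"tz":0,"roll":-0.055},{"tx":0,"ty":0,"tz":15,"roll":0},{"tx":0,"ty":0,"tz":15,"roll":0},{"tx":0,"ty":0,"tz":15,"roll":0},{"tx":0,"ty":0,"tz":8,"roll":0},{"tx":0,"ty":0,"tz":0,"roll":0},{"tx":0,"ty":0,"tz":0,"roll":0}]'
python3 -m handwheel '[{"tx":0,"ty":0,"tz":0,"roll":0},{"tx":0,"ty":0,"tz":0,"roll":0},{"tx":0,"ty":0,"tz":0,"roll":0},{"tx":0,"ty":0,"tz":0,"roll":0},{"tx":0,"ty":0,"tz":0,"roll":0},{"tx":0,"ty":0,"tz":0,"roll":0},{"tx":0,"ty":0,"tz":0,"roll":0},{"tx":0,"ty":0,"tz":0,"roll":0},{"tx":0,"ty":0,"tz":0,"roll":0}]' 10 40
```

```text
t: 7.78
tool_pos: [0.5519, -0.3683, 0.0526]
tool_rot: [-2.158, -2.279, 0.0]
contact_force: [0.5, 0.9, 0.5]
opening: 0.0604
grip_force: 0.0
t: 8.53
tool_pos: [0.5533, -0.3695, 0.0554]
tool_rot: [2.158, 2.28, 0.0]
contact_force: [0.0, -0.1, 5.7]
opening: 0.0246
grip_force: 39.4
```

```bash
python3 -m handwheel '[{"tx":0,"ty":0,"tz":-8,"roll":0},{"tx":0,"ty":0,"tz":-15,"roll":0},{"tx":0,"ty":0,"tz":-20,"roll":0},{"tx":0,"ty":0,"tz":-25,"roll":0},{"tx":0,"ty":0,"tz":-25,"roll":0},{"tx":0,"ty":0,"tz":-25,"roll":0},{"tx":0,"ty":0,"tz":-20,"roll":0},{"tx":0,"ty":0,"tz":-12,"roll":0},{"tx":0,"ty":0,"tz":0,"roll":0},{"tx":0,"ty":0,"tz":0,"roll":0}]'
python3 - <<'E'
from h import *
go(.4367,.3002,.2,-.178)
snap("wrist","w4");snap("side","s4")
a=np.hstack([cv2.resize(cv2.imread("pics/w4.png")[130:330,156:356],(400,400)),cv2.resize(cv2.imread("pics/s4.png")[170:310,235:375],(400,400),interpolation=cv2.INTER_CUBIC)])
cv2.imwrite("pics/c4.png",a)
E
```

```text
t: 9.37
tool_pos: [0.5527, -0.3689, 0.2048]
tool_rot: [2.159, 2.281, 0.0]
contact_force: [0.1, 0.0, -1.6]
opening: 0.0246
grip_force: 39.1
t 9.3667 pos [ 0.5527 -0.3689  0.2048] shift mm [674.5 -79.1   4.4] tool y yaw 0.055 roll 0.2330265214286915 z axis [ 0.001 -0.    -1.   ]
```

View pics/c4.png

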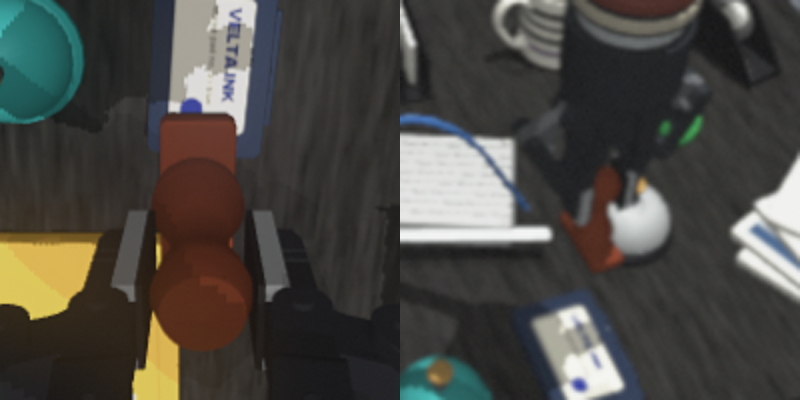

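The stamp is held upright and square between the pads: foot back edge at crop (160-237,115), centred on the fingers. Next I'll square it to the box and measure the foot in the tool frame.

```bash
python3 -m handwheel '[{"tx":0,"ty":0,"tz":0,"roll":0.117},{"tx":0,"ty":0,"tz":0,"roll":0.117},{"tx":0,"ty":0,"tz":0,"roll":0},{"tx":0,"ty":0,"tz":0,"roll":0}]'
python3 - <<'E'
from h import *
z=np.load("pics/w4.npz");T=np.array(optics.camera_params("wrist")["tool_from_camera"]);p=optics.camera_params("wrist");C=(np.array(p["mtx"]),p["k1"],T)
u,v=np.meshgrid(range(236,275),range(180,212));uv=np.c_[u.ravel(),v.ravel()]
P=with_depth(C,uv,z["d"]);k=(P[:,2]>.01)&(P[:,2]<.045);Q=P[k]*1000
print(k.sum(),np.percentile(Q[:,2],[5,25,50,75,95]),"x",np.percentile(Q[:,0],[1,99]),"y",np.percentile(Q[:,1],[1,99]))
e=with_depth(C,[(156+162/2,190),(156+235/2,190),(256,189)],z["d"])*1000;print(e)
for dx in(): pass
print(on_plane(C,[(156+161/2,130+116/2),(156+236/2,130+116/2)],.0255)*1000)
go(.4367,.3002,.2,-.178)
E
```

```text
t: 9.8
tool_pos: [0.552, -0.3684, 0.2022]
tool_rot: [-2.406, -2.015, 0.001]
contact_force: [-1.3, 0.4, -0.7]
opening: 0.0244
grip_force: 39.1
957 [25.70560695 26.58623446 27.11556525 27.75594445 32.98872907] x [12.30195074 26.34552028] y [-12.67677216  10.41120582]
[[ 25.55676553 -12.01359844  28.8243724 ]
 [-28.75166172  20.72146892 187.44692645]
 [ 26.17468594  -0.23300904  28.97631069]]
[[ 27.97818141 -12.06350884  25.5       ]
 [ 28.00642761  10.68218295  25.5       ]]
t 9.8 pos [ 0.552  -0.3684  0.2022] shift mm [ 638.1 -230.6    3.9] tool y yaw -0.176 roll 0.0019394842475881635 z axis [-0.002  0.002 -1.   ]
```

```bash
python3 -m handwheel '[{"tx":15,"ty":-5,"tz":0,"roll":0},{"tx":28,"ty":-10,"tz":0,"roll":0},{"tx":35,"ty":-13,"tz":0,"roll":0},{"tx":35,"ty":-13,"tz":0,"roll":0},{"tx":35,"ty":-13,"tz":0,"roll":0},{"tx":35,"ty":-13,"tz":0,"roll":0},{"tx":35,"ty":-13,"tz":0,"roll":0},{"tx":35,"ty":-13,"tz":0,"roll":0},{"tx":35,"ty":-13,"tz":0,"roll":0},{"tx":35,"ty":-13,"tz":0,"roll":0},{"tx":35,"ty":-13,"tz":0,"roll":0},{"tx":35,"ty":-13,"tz":0,"roll":0}]'
python3 -m handwheel '[{"tx":35,"ty":-13,"tz":0,"roll":0},{"tx":35,"ty":-13,"tz":0,"roll":0},{"tx":35,"ty":-13,"tz":0,"roll":0},{"tx":35,"ty":-13,"tz":0,"roll":0},{"tx":0,"ty":0,"tz":0,"roll":0},{"tx":0,"ty":0,"tz":0,"roll":0}]'
python3 - <<'E'
from h import *
snap("wrist","w5")
go(.4367,.3002,.1,-.178)
E
```

```text
t: 10.8
tool_pos: [0.4789, 0.0452, 0.2037]
tool_rot: [-2.408, -2.017, 0.001]
contact_force: [1.0, -0.6, -1.0]
opening: 0.0247
grip_force: 39.1
t: 11.3
tool_pos: [0.4528, 0.192, 0.2036]
tool_rot: [-2.405, -2.021, 0.002]
contact_force: [-0.7, -0.3, -1.0]
opening: 0.0241
grip_force: 39.2
t 11.35 pos [0.4532 0.1909 0.2037] shift mm [104.9 -35.3 103.6] tool y yaw -0.175 roll 0.00255734566816046 z axis [-0.001 -0.001 -1.   ]
```

View pics/w5.png

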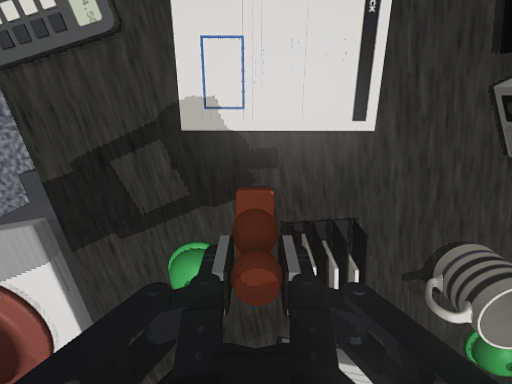

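The wrist picture shows the whole box outline, from (202,36) to (244,108), and the stamp held. I'll measure the box from here, with a two-view height check.

Run:
```python
from h import *
z=np.load("pics/w5.npz");C=cam("wrist",dict(tool_pos=z["pos"],tool_rot=z["rot"]));I=z["im"].astype(int)
m=((I[...,2]-I[...,0])>60).astype(np.uint8);m[:,:190]=0;m[:,255:]=0;m[120:]=0
ys,xs=np.where(m);h=cv2.convexHull(np.c_[xs,ys].astype(np.float32))[:,0]
W=on_plane(C,h,.009);r=cv2.minAreaRect((W[:,:2]*1000).astype(np.float32));print(len(xs),r)
c=np.array(r[0])/1000
q=h[:,0].min(),h[:,0].max(),h[:,1].min(),h[:,1].max();print(q)
ap=cv2.approxPolyDP(h.reshape(-1,1,2),4,True)[:,0];print(ap,on_plane(C,ap,.009).round(4).tolist())
Ct=cam("top");uvc=ap.mean(0) if len(ap)==4 else (223,72)
print("tri",tri(C,uvc,Ct,(148.65,239.3)))
go(c[0],c[1],.1,np.radians(-10.2))
```

```text
353 ((434.4661865234375, 297.51129150390625), (71.48814392089844, 44.39691925048828), 80.06107330322266)
(np.float32(200.0), np.float32(243.0), np.float32(36.0), np.float32(108.0))
[[243. 108.]
 [221. 108.]
 [204.  97.]
 [200.  36.]
 [243.  36.]] [[0.4493, 0.2587, 0.009], [0.4251, 0.2629, 0.009], [0.4092, 0.2774, 0.009], [0.4188, 0.3364, 0.009], [0.4625, 0.3289, 0.009]]
tri [0.43655648 0.29777983 0.02007393]
t 11.35 pos [0.4532 0.1909 0.2037] shift mm [101.8 -37.  103.6] tool y yaw -0.175 roll 0.0025809293715821635 z axis [-0.001 -0.001 -1.   ]
```

```bash
python3 -m handwheel '[{"tx":20,"ty":-14,"tz":20,"roll":0},{"tx":20,"ty":-14,"tz":30,"roll":0},{"tx":0,"ty":-7,"tz":30,"roll":0},{"tx":0,"ty":0,"tz":12,"roll":0},{"tx":0,"ty":0,"tz":0,"roll":0},{"tx":0,"ty":0,"tz":0,"roll":0},{"tx":0,"ty":0,"tz":0,"roll":0}]'
python3 - <<'E'
from h import *
snap("wrist","w6");snap("side","s6");snap("top","t6")
z=np.load("pics/w6.npz");C=cam("wrist",dict(tool_pos=z["pos"],tool_rot=z["rot"]));I=z["im"].astype(int)
m=((I[...,2]-I[...,0])>60).astype(np.uint8)
n,l,st,c=cv2.connectedComponentsWithStats(m);print([s.tolist() for s in st[1:] if s[4]>60])
go(.4356,.2988,.058,-.1755)
E
```

```text
t: 11.93
tool_pos: [0.4284, 0.2357, 0.1144]
tool_rot: [2.412, 2.011, 0.005]
contact_force: [1.0, 0.2, 0.1]
opening: 0.0245
grip_force: 39.2
[[222, 71, 56, 90, 502]]
t 12.0833 pos [0.4282 0.2362 0.1145] shift mm [62.8 -4.1 56.6] tool y yaw -0.18 roll -0.004460239028451163 z axis [ 0.004  0.001 -1.   ]
```

View pics/w6.png

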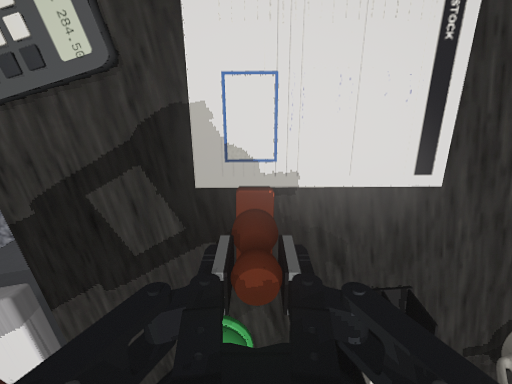

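The closer view shows the box corners at about (222,71), (277,71), (277,160), (226,161), straight ahead of the stamp. I'll compute the remaining shift in the tool frame.

Run:
```python
from h import *
p=optics.camera_params("wrist");C=(np.array(p["mtx"]),p["k1"],np.array(p["tool_from_camera"]))
z=np.load("pics/w6.npz");I=z["im"].astype(int);m=((I[...,2]-I[...,0])>60).astype(np.uint8);m[170:]=0
ys,xs=np.where(m);h=cv2.convexHull(np.c_[xs,ys].astype(np.float32))[:,0]
W=on_plane(C,h,z["pos"][2]-.009);print(cv2.minAreaRect((W[:,:2]*1000).astype(np.float32)))
D=with_depth(C,np.c_[xs,ys],z["d"]);print("depth: ",np.median(D[:,2]),cv2.minAreaRect((D[:,:2]*1000).astype(np.float32)))
# two wrist places, box centre pixel via diagonals approximated by hull extents
z5=np.load("pics/w5.npz");o=lambda z:cam("wrist",dict(tool_pos=z["pos"],tool_rot=z["rot"]))
print("tri corners",tri(o(z5),(243,36),o(z),(277,71.5)),tri(o(z5),(243,108),o(z),(276,160.5)))
# foot at this moment
u,v=np.meshgrid(range(232,280),range(184,210));uv=np.c_[u.ravel(),v.ravel()];hs=cv2.cvtColor(z["im"],cv2.COLOR_RGB2HSV)
k=((hs[uv[:,1],uv[:,0],0]<12)&(hs[uv[:,1],uv[:,0],1]>90));P=with_depth(C,uv[k],z["d"])*1000;P=P[(P[:,2]>20)&(P[:,2]<45)]
print("foot",len(P),np.percentile(P[:,2],[10,50,90]),"x",np.percentile(P[:,0],[2,99]),"y",np.percentile(P[:,1],[1,99]))
```

```text
((62.43033218383789, -5.309467315673828), (44.56771469116211, 71.50163269042969), 89.55873107910156)
depth:  0.10486363664142107 ((62.41150665283203, -5.27229118347168), (44.53511428833008, 71.5916519165039), 89.68795776367188)
tri corners [0.46245717 0.32931589 0.00629424] [0.44980018 0.25896494 0.01094643]
foot 796 [26.21893535 27.01496379 28.06487159] x [13.56297978 26.21141042] y [-12.67729462  10.37868358]
```

```bash
python3 -m handwheel '[{"tx":21,"ty":-1.5,"tz":0,"roll":0},{"tx":21,"ty":-1.5,"tz":0,"roll":0},{"tx":20.5,"ty":-1.2,"tz":0,"roll":0},{"tx":0,"ty":0,"tz":12,"roll":0},{"tx":0,"ty":0,"tz":12,"roll":0},{"tx":0,"ty":0,"tz":12,"roll":0},{"tx":0,"ty":0,"tz":10,"roll":0},{"tx":0,"ty":0,"tz":6,"roll":0},{"tx":0,"ty":0,"tz":2,"roll":0},{"tx":0,"ty":0,"tz":0,"roll":0},{"tx":0,"ty":0,"tz":0,"roll":0}]'
python3 - <<'E'
from h import *
go(.4356,.2988,.058,-.1755)
snap("wrist","w7");snap("side","s7")
a=np.hstack([cv2.resize(cv2.imread("pics/w7.png")[100:300,156:356],(400,400)),cv2.resize(cv2.imread("pics/s7.png")[95:195,140:240],(400,400),interpolation=cv2.INTER_CUBIC)])
cv2.imwrite("pics/c7.png",a)
p=optics.camera_params("wrist");C=(np.array(p["mtx"]),p["k1"],np.array(p["tool_from_camera"]));z=np.load("pics/w7.npz")
hs=cv2.cvtColor(z["im"],cv2.COLOR_RGB2HSV);u,v=np.meshgrid(range(215,300),range(120,215));uv=np.c_[u.ravel(),v.ravel()]
P=with_depth(C,uv,z["d"])*1000
w=hs[uv[:,1],uv[:,0],1]<40;w&=P[:,2]>35;print("form tool z",np.median(P[w,2]))
k=(hs[uv[:,1],uv[:,0],0]<12)&(hs[uv[:,1],uv[:,0],1]>90)&(P[:,2]>20)&(P[:,2]<34);F=P[k];print("foot z",np.median(F[:,2]),"x",np.percentile(F[:,0],99),"y",np.percentile(F[:,1],[1,99]))
I=z["im"].astype(int);b=((I[...,2]-I[...,0])>50)[uv[:,1],uv[:,0]];W=on_plane(C,uv[b],np.median(P[w,2])/1000)*1000;print("box x",W[:,0].max(),"y",W[:,1].min(),W[:,1].max())
E
```

```text
t: 13.0
tool_pos: [0.4336, 0.2983, 0.0585]
tool_rot: [2.411, 2.013, 0.001]
contact_force: [0.3, -0.2, -1.1]
opening: 0.0247
grip_force: 39.2
t 13.0 pos [0.4336 0.2983 0.0585] shift mm [0.9 1.8 0.5] tool y yaw -0.179 roll -0.003953156461907081 z axis [ 0.  0. -1.]
form tool z 49.32707436509284
foot z 26.916141360071535 x 26.0470816182209 y [-12.06809305  10.3879167 ]
box x 35.6999693736983 y -5.651591987443233 23.429350843332475
```

View pics/c7.png

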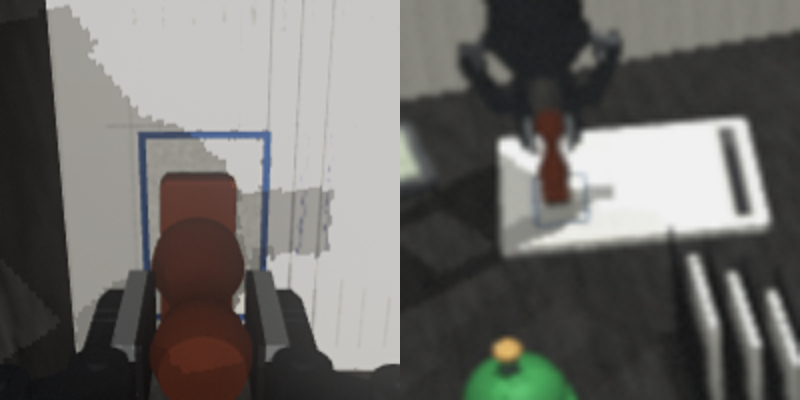

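The stamp hovers about 10 mm above the form, square inside the outline. Box edges are at crop columns 142 and 268, with the foot centred at 198, so it is roughly 2 mm off sideways. One small correction, then I hand in.

```bash
python3 -m handwheel '[{"tx":0,"ty":0.8,"tz":0,"roll":0},{"tx":0,"ty":0.8,"tz":0,"roll":0},{"tx":0,"ty":0,"tz":0,"roll":0},{"tx":0,"ty":0,"tz":0,"roll":0},{"tx":0,"ty":0,"tz":0,"roll":0},{"tx":0,"ty":0,"tz":0,"roll":0},{"tx":0,"ty":0,"tz":0,"roll":0},{"tx":0,"ty":0,"tz":0,"roll":0}]'
python3 -c "
from h import *
print(ctrl.finish_job())"
```

```text
t: 13.77
tool_pos: [0.4349, 0.2982, 0.0583]
tool_rot: [-2.411, -2.014, 0.0]
contact_force: [-0.7, -0.3, -0.4]
opening: 0.0246
grip_force: 39.2
the job is handed in; nothing more can be done
None
```

I pressed the steel bell to its stop and let it come up. The stamp is now held upright about 10 mm above the form, square to the box and centred to within about 2 mm by my measurement. I handed the job in at about 14 s of the 64 s allowed; no verdict was returned.

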